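# Fetch a long spatula out of a drawer that opens only part way

### The arm

A 7-joint arm with a two-finger parallel gripper is mounted at the origin on a cart in front of the work surface, level with it; the furniture and walls round the work are solid. World frame = base frame: x ahead of the robot, y to its left, z up, the work surface at z = 0. Lengths are in m, angles in rad, forces in N, time in s.
With the tool pointing down it reaches from about 0.425 to 0.95 m from the base axis. Payload 16.7 kg.
Tool frame: the origin (TCP) lies between the finger pads; the fingertips stand 17 mm ahead of it and the grasp point (between the pads) lies 2 mm behind it (arm.tips_ahead is the distance from the TCP to the fingertips, in m); x points along the fingers, y is the direction in which the jaws open and shut, and the axes are right-handed (so a half turn about x gives the same grasp; the last joint's range is limited). The gripper opens to 94 mm and grips with 3 to 60 N. Pads are 16 mm wide; open, the fingers measure 119 mm over their backs; the gripper's body (75 mm by 177 mm) begins 78 mm behind the grasp point.
Start: joints at [0.983, 0.426, 0.074, 1.606, -0.034, 1.111, -0.067], TCP at [0.287, -0.611, 0.222] pointing down, gripper open.
Joint ranges: [-2.85, 2.85], [-0.5, 2.14], [-1.23, 1.37], [0.21, 2.46], [-1.02, 4.16], [0.16, 2.05], [-2.73, 2.73]. Speed limits (rad/s): [1.89, 1.89, 2.39, 2.39, 3.01, 3.01, 3.01].

### API

Orientations are given as a unit quaternion [x, y, z, w].
In Python, from station import arm, viewer gives the robot as it stands. The module is installed in compiled form; this text tells all that it offers.
- The arm moves only by the tool carry_out, never from a script. Its argument "commands" is a list of rows, each a list of 5 numbers: the shift along the tool's x, y, z in m, then the turn about the tool's x in rad, then the finger opening in m, from 0 to 0.094. In form: [[dx, dy, dz, spin, jaw], ...]. A call has 1 to 12 rows; each row is the pose to reach, as a shift and turn from the pose measured when the call began, along the tool's axes at that moment; what a row does not reach only later rows make up. A row lasts 1/10 s, in which the tool goes at most 50 mm and 8.59 degrees, less where a joint would pass 70% of its speed; a pose out of reach is approached as far as the arm can. A call with a gripper value outside its range is refused whole. The fingers move at their own pace and stop on an object; "squeeze" is the grip in N (left out, the last holds). Time passes only in rows, so rows that repeat a pose let the fingers close. It gives the time, the measured TCP pose, the force and the opening at its end, in the units of the state.
- arm.read_state(): the state, without advancing time (a new reading comes with each control period).
- viewer.read_camera(name): name is "scene" or "side" or "wrist"; returns the picture (384x512x3 uint8, red, green, blue); there is no depth.
- viewer.camera_info(name): a dict with "K" (3x3 intrinsics, pixels), "extrinsics" (4x4, takes a point from world to camera coordinates); the wrist camera has in their place "tool_from_camera" (4x4, takes a point from camera to tool coordinates, whose origin is the TCP and whose axes are the tool frame's). Camera axes: x right, y down, z forward; pixel columns grow to the right and rows downward; lengths in m; the calibration is good to about 2 mm. A picture is of the moment at which its call begins: read the wrist's pose just before it. camera_info takes no time and is no camera call.
- arm.hand_in(): hands the job in, once; it reports no verdict.
The state is a dict: "clock": time; "joints": joint angles; "joint_vel": joint speeds; "joint_efforts": joint torques, N m; "ee_pos": TCP position; "eef_rot": TCP orientation; "wrist_force": force on the tool from outside, world axes, zero at the start; "moment": the same for the moment, N m; "opening": finger opening in m.
Only numpy, scipy, OpenCV 4.12 (cv2) and the standard library are available. Lean on these libraries where they do the work, as an engineer would, in place of code of your own. Each camera call takes 0.05 s, during which the arm holds its last target. There are 200 camera calls.

### The job

Fetch the red-handled spatula from the utensil drawer: pull the drawer out until it stops, take the spatula by its handle, tip the handle end up over the drawer front and draw the spatula out slantwise, because it is longer than the opening. Leave the other utensils in the drawer and everything else where it stands. Finish with the spatula still in the gripper, held still in the air, roughly level and touching nothing else, well above the top of the chest (say 10 cm); do not put it down.

Things in the scene. Friction and masses are not known exactly. Their poses are not given: they have to be found in the camera images.
- chest: Low oak chest fixed on the worktop, 295 mm deep (x), 390 mm wide (y), 96 mm high, filled by one drawer. Origin: at worktop height in the plane of its open front (x = 0 in its frame), half way across its width. Its own -x points out of the front, roughly towards the robot.
- chest_mouth (a point): Middle of the upper edge of the chest's open front, 82 mm above the worktop: the underside of the 14 mm top board, which roofs everything behind the front plane at that height and stands 4 mm past that plane. Axes as the chest's.
- drawer (a joint): How far the drawer is out, in m: 0 shut, 0.15 at its stop, the most it opens. Slides along the chest's -x with about 2 N of friction, stays where left, starts ajar at 0.045 to 0.055. Inner floor at height 22 mm, 342 mm wide and 269 mm long; side walls 8 mm thick, tops at 66 mm.
- drawer_front (a point): Middle of the inner upper edge of the drawer's white front panel (18 mm thick, 388 mm wide), 84 mm above the worktop. Moves with the drawer; at the stop it is 151 mm from the chest's front plane: the length of the opening (147 mm to the top board's edge).
- drawer_pull (a point): Middle of the drawer's brass bar handle: a bar 11 mm thick and 130 mm long, parallel to the chest's y, at height 56 mm, its middle line 45 mm in front of the white panel (39 mm free behind the bar), held by a stud at 55 mm to either side of its middle. Moves with the drawer.
- spatula: The one to fetch: beech spatula with a slotted blade and a red-dipped handle; about 0.09 kg. Handle 22 mm wide (its y), 13 mm thick, straight for 150 mm from the handle end; the outer 80 mm are red. Blade 62 mm wide, 7 mm thick. 250 mm long, flat in the drawer, handle to the front. Origin: middle of its length, on its underside; +x from handle to head, +z up.
- spatula_grip (a point): Point in the middle of the red part of the spatula's handle, half way up its thickness, 50 mm from the handle end and 200 mm from the blade tip.
- spatula_end (a point): Handle end of the spatula (2 mm in from the very end).
- spatula_neck (a point): Point on the spatula's middle line where the blade begins, 170 mm from the handle end and 80 mm from the blade tip.
- turner: Turner, all black, handle 22 mm and blade 62 mm wide. Stays in the drawer. 250 mm long, flat in the drawer, handle to the front. Origin: middle of its length, on its underside; +x from handle to head, +z up.
- spoon: Wooden spoon with a blue-dipped handle 18 mm wide, round bowl 60 mm across and 17 mm high. Stays in the drawer. 250 mm long, flat in the drawer, handle to the front. Origin: middle of its length, on its underside; +x from handle to head, +z up.
- pastry_brush: Pastry brush with a bare wooden handle 22 mm wide, steel ferrule and white head 46 mm wide. Stays in the drawer. 250 mm long, flat in the drawer, handle to the front. Origin: middle of its length, on its underside; +x from handle to head, +z up.
- recipe_tin: Green tin box, 107 x 147 x 74 mm, loose, on top of the chest. Origin: centre of its underside.
- kitchen_timer: White and grey round kitchen timer, 61 mm wide, 60 mm high, loose, on top of the chest. Origin: centre of its underside.
- mug_a: White mug, 86 x 118 x 84 mm, loose on the worktop just right of the chest. Origin: centre of its underside.
- mug_b: White mug, 90 x 119 x 84 mm, loose on the worktop to the right. Origin: centre of its underside.
Things that resemble listed ones, but are neither listed nor needed, are in the scene too. There is more than one size of the kitchen_timer; the job needs the largest.

How it is judged:
On the way, in this order (a step that is already met when the one before it is completed fails the run):
1. the drawer is pulled out to its stop (at least 142 of 150 mm) (value of joint drawer above 0.142 m), for 0.1 s.
2. held in the fingers, the spatula slants through the opening: its handle end is above the drawer front while its blade tip is still inside, under the chest's top (height (world z) of spatula_end above 0.088 m and angle between spatula's own z axis and vertical above 0.15 rad and x of spatula_neck in the frame of chest above -0.055 m and height (world z) of spatula_neck below 0.1 m and contact force between spatula and the fingers above 0.5 N), for 0.1 s.
At the end, for the whole second after the job is handed in: Fingers hold the spatula still (under 30 mm/s, over 1 N); level within 28 degrees, neck over 150 and handle end over 120 mm above the worktop, touching nothing else. Other utensils in the drawer; tin, timer, mugs within 30 mm of their start (height (world z) of spatula_neck above 0.15 m and height (world z) of spatula_end above 0.12 m and angle between spatula's own z axis and vertical below 0.5 rad and contact force between spatula and the fingers above 1 N and linear speed of spatula below 0.03 m/s and contact force between spatula and chest below 0.05 N and contact force between spatula and turner below 0.05 N and contact force between spatula and spoon below 0.05 N and contact force between spatula and pastry_brush below 0.05 N and contact force between spatula and recipe_tin below 0.05 N and contact force between spatula and kitchen_timer below 0.05 N and contact force between spatula and mug_a below 0.05 N and contact force between spatula and mug_b below 0.05 N and height (world z) of each of turner, spoon, pastry_brush below 0.06 m and x of turner in the frame of chest between -0.05 and 0.2 m and x of spoon in the frame of chest between -0.05 and 0.2 m and x of pastry_brush in the frame of chest between -0.05 and 0.2 m and distance of each of recipe_tin, kitchen_timer, mug_a, mug_b from where it was at the start of the episode below 0.03 m); the arm keeps its last pose, push and grip.
It fails at once if the recipe tin is knocked away (moved more than 40 mm) (distance of recipe_tin from where it was at the start of the episode above 0.04 m).
It fails at once if the kitchen timer is knocked away (moved more than 40 mm) (distance of kitchen_timer from where it was at the start of the episode above 0.04 m).
It fails at once if the left mug is knocked away (moved more than 40 mm) (distance of mug_a from where it was at the start of the episode above 0.04 m).
It fails at once if the right mug is knocked away (moved more than 40 mm) (distance of mug_b from where it was at the start of the episode above 0.04 m).
It also fails if it takes over 56 s, if anything falls off the work surface, if the arm or the gripper's body presses on something with over 40 N, if the wrist force passes 120 N, or if a joint passes its speed limit or range.

## Working session

There is one attempt and no reset: what is moved stays moved. The work goes in short steps, Python scripts to look and compute and a tool call to move; the robot and the scene stay as the last step left them, time stands still between calls to the robot, and variables do not carry over. Pictures are saved under pics/ and viewed, on a budget of 10 in all, crops included, one or two more only if the job needs it, and the job is handed in when it is done.

Besides the shell and the picture viewer there is one more tool, called as name([rows], argument=value, ...), one row to a line, values as JSON. carry_out: Moves the arm, as the interface text tells. Its arguments: {"type":"object","properties":{"commands":{"type":"array"},"squeeze":{"type":"number"}},"required":["commands"]}

```bash
mkdir -p pics
python3 - <<'E'
from station import arm, viewer
import cv2,numpy as np
s=arm.read_state(); print(s)
for n in ("scene","side"):
    im=viewer.read_camera(n); cv2.imwrite(f"pics/{n}0.png",im[:,:,::-1]); 
    i=viewer.camera_info(n); print(n,np.round(i["K"],1).tolist(),np.round(i["extrinsics"],3).tolist())
print(viewer.camera_info("wrist"), arm.tips_ahead)
a=cv2.imread("pics/scene0.png");cv2.imwrite("pics/scene0b.png",cv2.resize(a,(800,600),interpolation=cv2.INTER_CUBIC))
E
```

```text
{'clock': 0.0, 'joints': array([ 0.98250501,  0.42674286,  0.07385557,  1.60659473, -0.03410983,
        1.11079439, -0.06706828]), 'joint_vel': array([-0.00045017, -0.00103027,  0.00123224,  0.00112132, -0.00042119,
        0.00087543, -0.00049049]), 'joint_efforts': array([ 1.52930729e-04, -9.35829163e+01,  3.66693936e+00, -4.54194903e+01,
       -4.87243140e-02,  2.01796187e-02,  1.76687367e-04]), 'ee_pos': array([ 0.28656981, -0.61069464,  0.22177392]), 'eef_rot': array([-0.69002854, -0.15432545,  0.69028611, -0.153458  ]), 'wrist_force': array([ 0.34795232, -1.29073565,  0.48396831]), 'moment': array([ 0.03304555, -0.0019952 , -0.00166206]), 'opening': 0.09402820347585178}
scene [[417.1, 0.0, 264.9], [0.0, 417.1, 190.4], [0.0, 0.0, 1.0]] [[-0.798, -0.603, -0.001, 0.573], [-0.37, 0.49, -0.789, 0.283], [0.477, -0.629, -0.614, 1.031], [0.0, 0.0, 0.0, 1.0]]
side [[352.3, 0.0, 251.8], [0.0, 352.3, 192.4], [0.0, 0.0, 1.0]] [[-0.988, -0.152, 0.015, 0.671], [-0.098, 0.553, -0.827, 0.099], [0.118, -0.819, -0.561, 1.275], [0.0, 0.0, 0.0, 1.0]]
{'K': array([[288.82376283,   0.        , 249.89640242],
       [  0.        , 288.82376283, 188.41671373],
       [  0.        ,   0.        ,   1.        ]]), 'tool_from_camera': array([[-7.47744385e-05, -2.31938443e-01,  9.72730463e-01,
        -1.62362232e-01],
       [ 9.99999421e-01, -1.06126329e-03, -1.76177642e-04,
        -1.44885875e-04],
       [ 1.07318550e-03,  9.72729887e-01,  2.31938388e-01,
        -6.62155336e-02],
       [ 0.00000000e+00,  0.00000000e+00,  0.00000000e+00,
         1.00000000e+00]])} 0.017
```

View pics/scene0b.png

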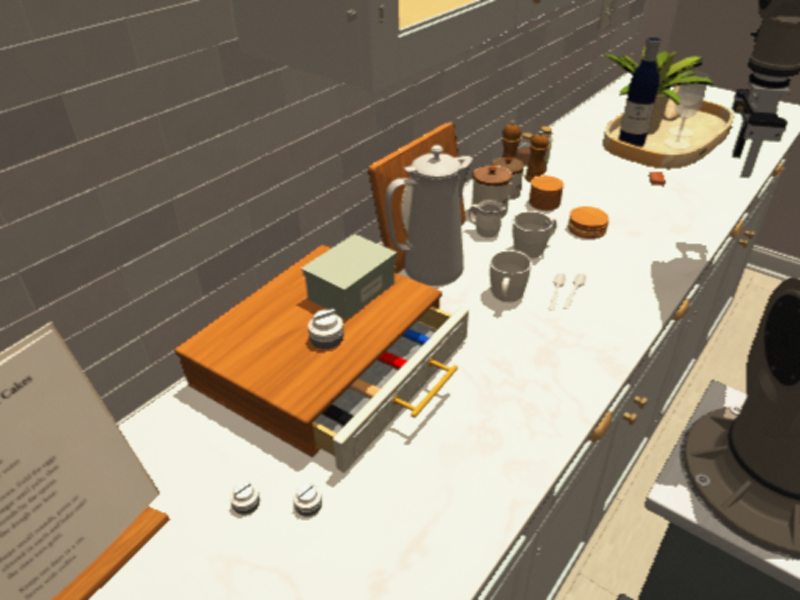

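View pics/side0.png

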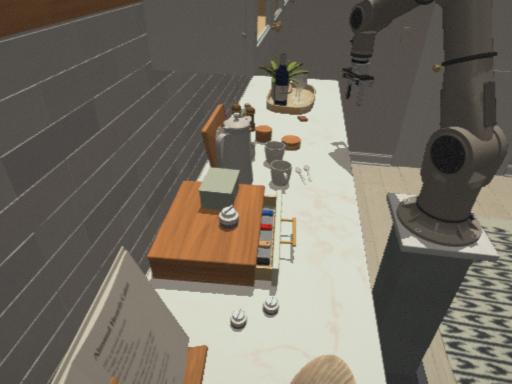

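Both views show the chest with the drawer ajar. In the 800x600 scene view the handles from left to right are black (335,412), bare wood (365,388), red (393,360) and blue (418,338). The bar runs from (413,408) to (455,370), and the front edge of the top runs from (310,417) to (440,293).

```bash
cat > h.py <<'E'
from station import arm, viewer
import cv2,numpy as np
from scipy.spatial.transform import Rotation as R
np.set_printoptions(precision=4,suppress=True)
def cam(n,st=None):
    i=viewer.camera_info(n);K=np.array(i["K"])
    if n=="wrist":
        T=np.eye(4);T[:3,:3]=R.from_quat(st["eef_rot"]).as_matrix();T[:3,3]=st["ee_pos"]
        return K,np.linalg.inv(T@i["tool_from_camera"])
    return K,np.array(i["extrinsics"])
def topt(n,uv,z,st=None):
    K,E=cam(n,st);d=E[:3,:3].T@np.linalg.inv(K)@[uv[0],uv[1],1];c=-E[:3,:3].T@E[:3,3]
    return c+d*(z-c[2])/d[2]
def proj(n,p,st=None):
    K,E=cam(n,st);q=K@(E[:3,:3]@p+E[:3,3]);return q[:2]/q[2]
def snap(n,f,box=None,w=800,h=600):
    st=arm.read_state();im=viewer.read_camera(n)[:,:,::-1]
    cv2.imwrite(f"pics/{f}_raw.png",im)
    if box: im=im[box[1]:box[3],box[0]:box[2]]
    k=min(w/im.shape[1],h/im.shape[0]);cv2.imwrite(f"pics/{f}.png",cv2.resize(im,None,fx=k,fy=k,interpolation=cv2.INTER_CUBIC))
    return st
def rel(st,p): return R.from_quat(st["eef_rot"]).as_matrix().T@(np.array(p)-st["ee_pos"])
E
python3 - <<'E'
from h import *
k=.64
for nm,uv,z in [("topL",(310,417),.096),("topR",(440,293),.096),("topBL",(180,352),.096),("barL",(413,409),.056),("barR",(455,370),.056),("frontL",(337,443),.084),("frontR",(467,315),.084),("red",(393,360),.04)]:
    print(nm,topt("scene",np.array(uv)*k,z))
for nm,uv,z in [("topL",(253,275),.096),("topR",(266,183),.096),("barT",(295,220),.056),("barB",(294,244),.056),("red",(265,226),.04)]:
    print("side",nm,topt("side",uv,z))
st=arm.read_state();print(R.from_quat(st["eef_rot"]).as_matrix())
im=cv2.imread("pics/scene0_raw.png") if 0 else cv2.imread("pics/scene0.png")
c=im[170:300,190:310];cv2.imwrite("pics/c1.png",cv2.resize(c,None,fx=4.6,fy=4.6,interpolation=cv2.INTER_CUBIC))
E
```

```text
topL [0.6074 0.411  0.096 ]
topR [0.6288 0.0346 0.096 ]
topBL [0.8892 0.4393 0.096 ]
barL [0.5129 0.2734 0.056 ]
barR [0.5092 0.1565 0.056 ]
frontL [0.5473 0.4167 0.084 ]
frontR [0.5584 0.0464 0.084 ]
red [0.6225 0.1889 0.04  ]
side topL [0.6064 0.4597 0.096 ]
side topR [0.6261 0.0126 0.096 ]
side barT [0.5096 0.1604 0.056 ]
side barB [0.5066 0.2785 0.056 ]
side red [0.6061 0.189  0.04  ]
[[-0.0006  0.4248 -0.9053]
 [ 0.001  -0.9053 -0.4248]
 [-1.     -0.0011  0.0001]]
```

View pics/c1.png

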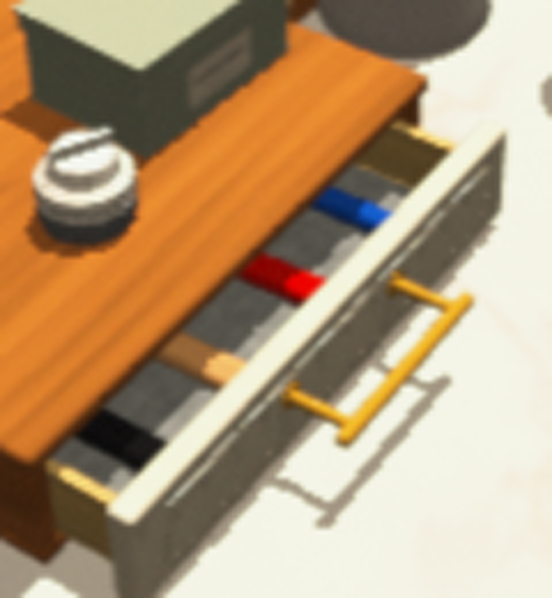

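The crop confirms the third handle from the left, crop (285,275), is the red-dipped one, and that the bar is clear. I'll go above the bar with the jaws along chest x, then check from close up.

Run:
```python
from h import *
st=arm.read_state()
for p in [(.47,-.33,.22),(.50,.0,.22),(.508,.217,.2)]: print(rel(st,p))
```

```text
[ 0.002  -0.1762 -0.2853]
[ 0.0023 -0.4622 -0.4526]
[ 0.0225 -0.6553 -0.5521]
```

carry_out([
  [0,-0.03,-0.04,-0.14,0.094],
  [0,-0.06,-0.08,-0.28,0.094],
  [0,-0.09,-0.12,-0.42,0.094],
  [0,-0.12,-0.16,-0.56,0.094],
  [0,-0.15,-0.2,-0.7,0.094],
  [0,-0.175,-0.245,-0.84,0.07],
  [0,-0.2,-0.285,-0.98,0.05],
  [0,-0.24,-0.315,-1.1,0.05],
  [0,-0.28,-0.345,-1.16,0.05],
  [0,-0.32,-0.37,-1.16,0.04],
  [0,-0.36,-0.395,-1.16,0.04],
  [0,-0.4,-0.42,-1.16,0.04],
])

```text
clock: 1.3
ee_pos: [0.4966, -0.0683, 0.2222]
eef_rot: [0.493, 0.507, -0.493, 0.507]
wrist_force: [0.5, -0.6, -0.3]
opening: 0.0419
```

Run:
```python
from h import *
st=arm.read_state();print(st['joints'],st['ee_pos'],R.from_quat(st["eef_rot"]).as_matrix())
print(rel(st,(.508,.217,.2)))
```

```text
[ 0.4046  0.1711 -0.4383  1.9653  0.0837  1.0233 -0.0438] [ 0.4966 -0.0683  0.2222] [[-0.0007  0.9996  0.0279]
 [ 0.0008  0.0279 -0.9996]
 [-1.     -0.0006 -0.0008]]
[ 0.0225  0.0194 -0.2849]
```

carry_out([
  [0.0,0.003,-0.05,0,0.04],
  [0.0,0.006,-0.1,0,0.04],
  [0.0,0.01,-0.15,0,0.04],
  [0.01,0.014,-0.2,0,0.04],
  [0.02,0.019,-0.25,0,0.04],
  [0.02,0.019,-0.285,0,0.04],
  [0.02,0.019,-0.285,0,0.04],
  [0.02,0.019,-0.285,0,0.04],
])

```text
clock: 2.1
ee_pos: [0.5072, 0.2177, 0.202]
eef_rot: [0.492, 0.508, -0.493, 0.507]
wrist_force: [-0.9, -0.7, -0.2]
opening: 0.0399
```

Run:
```python
from h import *
st=snap("wrist","w1");print(st['joints'],st['ee_pos'],R.from_quat(st["eef_rot"]).as_matrix())
```

```text
[-0.0195  0.3025 -0.599   1.8748  0.1962  1.0241 -0.6705] [0.5072 0.2177 0.202 ] [[-0.0017  0.9996  0.0297]
 [ 0.0007  0.0297 -0.9996]
 [-1.     -0.0016 -0.0007]]
```

View pics/w1.png

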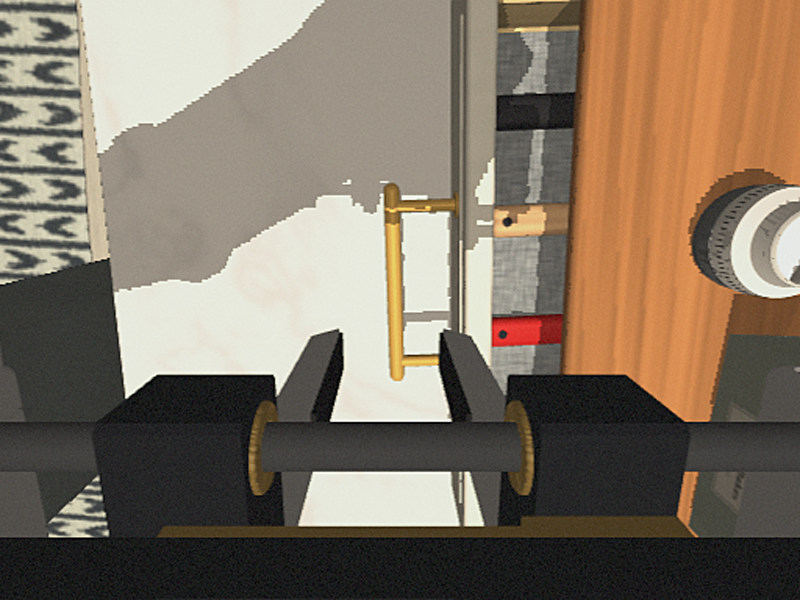

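The wrist view shows the bar from (391,190) to (398,378), the red handle at (500,333), the white panel at about (480,…), and the edge of the top from (581,0) to (560,375).

Run:
```python
from h import *
st=arm.read_state();k=.64
for nm,uv,z in [("barL",(391,190),.056),("barR",(398,378),.056),("edgeL",(583,0),.096),("edgeR",(564,375),.096),("panelInL",(498,40),.084),("panelInR",(492,380),.084),("redfrontT",(493,318),.035),("redfrontB",(493,345),.035),("redBackT",(560,314),.035),("redBackB",(560,343),.035),("wood",(495,220),.035),("black",(497,112),.035)]:
    print(nm,topt("wrist",np.array(uv)*k,z,st))
```

```text
barL [0.5052 0.2812 0.056 ]
barR [0.514  0.1468 0.056 ]
edgeL [0.6041 0.382  0.096 ]
edgeR [0.6187 0.1694 0.096 ]
panelInL [0.5632 0.3652 0.084 ]
panelInR [0.5761 0.1594 0.084 ]
redfrontT [0.5852 0.1885 0.035 ]
redfrontB [0.5869 0.1669 0.035 ]
redBackT [0.6356 0.193  0.035 ]
redBackB [0.6382 0.1699 0.035 ]
wood [0.5808 0.262  0.035 ]
black [0.5763 0.335  0.035 ]
```

carry_out([
  [0.04,0.002,0.004,-0.036,0.04],
  [0.08,0.002,0.004,-0.036,0.04],
  [0.12,0.002,0.004,-0.036,0.04],
  [0.146,0.002,0.004,-0.036,0.04],
  [0.146,0.002,0.004,-0.036,0.04],
  [0.146,0.002,0.004,-0.036,0.0],
  [0.146,0.002,0.004,-0.036,0.0],
  [0.146,0.002,0.004,-0.036,0.0],
  [0.146,0.002,0.004,-0.036,0.0],
  [0.146,0.002,0.004,-0.036,0.0],
], squeeze=30)

```text
clock: 3.15
ee_pos: [0.51, 0.2127, 0.0571]
eef_rot: [0.484, 0.516, -0.484, 0.516]
wrist_force: [-1.8, -1.7, 10.0]
opening: 0.0099
```

carry_out([
  [0,-0.01,0,0,0],
  [0,-0.022,0,0,0],
  [0,-0.034,0,0,0],
  [0,-0.046,0,0,0],
  [0,-0.058,0,0,0],
  [0,-0.07,0,0,0],
  [0,-0.08,0,0,0],
  [0,-0.09,0,0,0],
  [0,-0.098,0,0,0],
  [0,-0.103,0,0,0],
  [0,-0.105,0,0,0],
  [0,-0.105,0,0,0],
])

```text
clock: 4.35
ee_pos: [0.4067, 0.2062, 0.0573]
eef_rot: [0.485, 0.515, -0.483, 0.516]
wrist_force: [12.8, 2.0, -16.2]
opening: 0.0098
```

carry_out([
  [0,-0.003,0,0,0],
  [0,-0.004,0,0,0],
  [0,-0.004,0,0,0],
])

```text
clock: 4.65
ee_pos: [0.4065, 0.2062, 0.0575]
eef_rot: [0.488, 0.514, -0.481, 0.516]
wrist_force: [32.3, 2.2, -36.1]
opening: 0.0099
```

carry_out([
  [0,0.002,0,0,0.04],
  [0,0.002,0,0,0.04],
  [0,0.002,0,0,0.04],
  [-0.04,0.002,0,0,0.04],
  [-0.08,0.002,0,0,0.04],
  [-0.12,0.002,0,0,0.05],
  [-0.14,0.02,0,-0.1,0.05],
  [-0.14,0.04,0,-0.2,0.05],
  [-0.14,0.06,0,-0.3,0.05],
])

```text
clock: 5.55
ee_pos: [0.4659, 0.2093, 0.199]
eef_rot: [0.404, 0.581, -0.398, 0.585]
wrist_force: [0.1, 0.3, -0.1]
opening: 0.0502
```

Run:
```python
from h import *
st=arm.read_state();print(st['joints'],st['ee_pos'],R.from_quat(st["eef_rot"]).as_matrix())
# expected grip after opening by ~.104, end at ~.586-.104
c=np.array([np.cos(.066),np.sin(.066)])
front=np.array([.6157+.004,.214])-.151*c; print("front inner at",front)
print(rel(st,(.535,.172,.2)))
```

```text
[ 0.0402  0.238  -0.6705  1.9696  0.1798  0.981  -0.35  ] [0.4659 0.2093 0.199 ] [[ 0.0099  0.9339  0.3575]
 [ 0.0044  0.3575 -0.9339]
 [-0.9999  0.0108 -0.0005]]
front inner at [0.469 0.204]
[-0.0005  0.0513  0.0595]
```

carry_out([
  [0,0.01,0.01,-0.14,0.05],
  [0,0.02,0.02,-0.28,0.05],
  [0,0.03,0.03,-0.42,0.05],
  [0,0.04,0.04,-0.56,0.05],
  [0,0.05,0.05,-0.7,0.05],
  [0,0.051,0.06,-0.84,0.05],
  [0,0.051,0.06,-0.98,0.05],
  [0,0.051,0.06,-1.12,0.05],
  [0,0.051,0.06,-1.27,0.05],
  [0,0.051,0.06,-1.27,0.05],
  [0,0.051,0.06,-1.27,0.05],
])

```text
clock: 6.65
ee_pos: [0.5346, 0.1714, 0.1994]
eef_rot: [-0.02, 0.703, 0.023, 0.71]
wrist_force: [-0.1, 0.3, -0.7]
opening: 0.0502
```

Run:
```python
from h import *
st=snap("wrist","w2");print(st['joints'],st['ee_pos'],R.from_quat(st["eef_rot"]).as_matrix())
```

```text
[ 0.2719  0.3745 -0.8572  1.8554  0.3265  1.0476  0.9167] [0.5346 0.1714 0.1994] [[ 0.0094 -0.0602  0.9981]
 [ 0.0042  0.9982  0.0601]
 [-0.9999  0.0037  0.0096]]
```

View pics/w2.png

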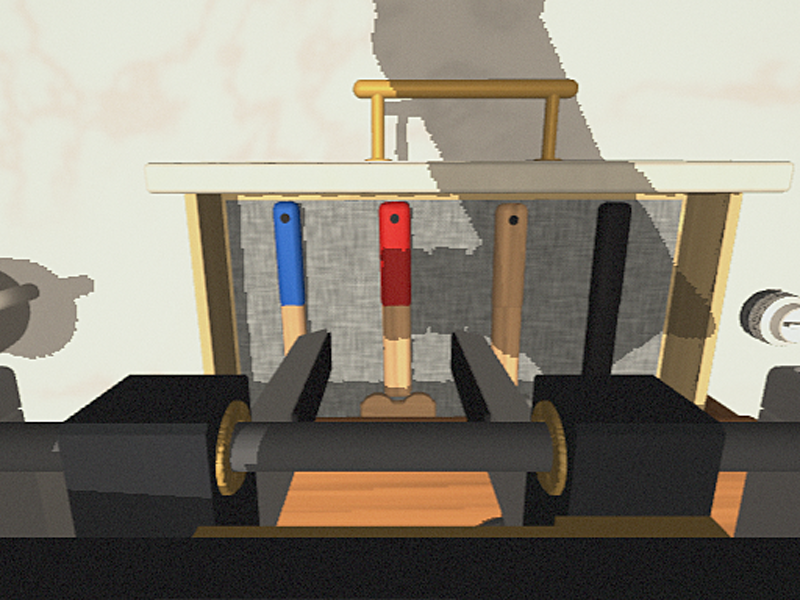

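The wrist view shows the drawer fully out. The red handle's end is at (394,203), its red part ends at (397,305), and the neighbours blue (288) and wood (510) are well clear.

Run:
```python
from h import *
st=arm.read_state();k=.64
for nm,uv,z in [("end",(395,203),.035),("b",(397,305),.035),("end0",(395,205),.028),("far",(397,386),.032),("bL",(383,305),.035),("bR",(411,305),.035),("panel",(420,192),.084),("panelL",(160,191),.084),("panelR",(780,191),.084),("bar",(466,88),.056)]:
    print(nm,topt("wrist",np.array(uv)*k,z,st))
```

```text
end [0.4797 0.1717 0.035 ]
b [0.5544 0.1778 0.035 ]
end0 [0.4814 0.1719 0.028 ]
far [0.6214 0.1821 0.032 ]
bL [0.555  0.1674 0.035 ]
bR [0.5538 0.1883 0.035 ]
panel [0.4704 0.1855 0.084 ]
panelL [0.479  0.0303 0.084 ]
panelR [0.457  0.4012 0.084 ]
bar [0.4058 0.2114 0.056 ]
```

Run:
```python
from h import *
st=arm.read_state();print(rel(st,(.529,.1757,.041)))
```

```text
[ 0.1584  0.0041 -0.0069]
```

carry_out([
  [0.04,0.004,-0.007,-0.01,0.05],
  [0.08,0.004,-0.007,-0.01,0.05],
  [0.12,0.004,-0.007,-0.01,0.05],
  [0.145,0.004,-0.007,-0.01,0.05],
  [0.156,0.004,-0.007,-0.01,0.05],
  [0.158,0.004,-0.007,-0.01,0.05],
  [0.158,0.004,-0.007,-0.01,0.05],
])

```text
clock: 7.4
ee_pos: [0.5294, 0.176, 0.0423]
eef_rot: [-0.023, 0.703, 0.026, 0.71]
wrist_force: [-0.6, -0.1, 0.5]
opening: 0.05
```

carry_out([
  [0.0015,0,0,0,0.05],
  [0.0015,0,0,0,0.02],
  [0.0015,0,0,0,0.0],
  [0.0015,0,0,0,0.0],
  [0.0015,0,0,0,0.0],
  [0.0015,0,0,0,0.0],
  [0.0015,0,0,0,0.0],
], squeeze=5)

```text
clock: 8.1
ee_pos: [0.5296, 0.176, 0.041]
eef_rot: [-0.023, 0.703, 0.026, 0.711]
wrist_force: [-1.2, -1.6, 6.2]
opening: 0.0217
```

carry_out([
  [-0.005,0,0,0,0],
  [-0.01,0,0,0,0],
  [-0.015,0,0,0,0],
  [-0.02,0,0,0,0],
  [-0.025,0,0,0,0],
  [-0.03,0,0,0,0],
  [-0.035,0,0,0,0],
  [-0.04,0,0,0,0],
  [-0.04,0,0,0,0],
], squeeze=4)

```text
clock: 9.0
ee_pos: [0.5294, 0.1759, 0.0816]
eef_rot: [-0.023, 0.703, 0.026, 0.711]
wrist_force: [-0.4, -0.1, -0.1]
opening: 0.022
```

Run:
```python
from h import *
st=snap("wrist","w3");print(st['opening'])
snap("scene","s3",(180,160,330,290))
a=cv2.imread("pics/w3.png")[150:450,200:600];b=cv2.imread("pics/s3.png");b=cv2.resize(b,(346,300));cv2.imwrite("pics/m3.png",np.hstack([a,b]))
```

```text
0.021958305517326752
```

View pics/m3.png

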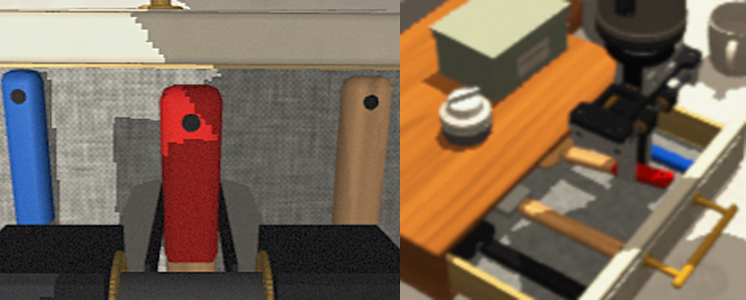

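```bash
cat >> h.py <<'E'
def tilt(st,uv_end,uv_b,g0=.050,lift=.0):
    # handle top line, in tool frame: grip at x=-(.0)+off ; fit tilt by projecting end and red boundary
    from scipy.optimize import least_squares
    i=viewer.camera_info("wrist");K=np.array(i["K"]);C=np.linalg.inv(i["tool_from_camera"])
    def pr(t,s,d):  # s along to head from grip, top surface; tool x down,z to head (-x side is handle end)
        p=np.array([.012+s*np.sin(t)-.0065*np.cos(t),0,s*np.cos(t)+.0065*np.sin(t)+d]);q=K@(C[:3,:3]@p+C[:3,3]);return q[1]/q[2]
    f=lambda v:[pr(v[0],-.05,v[1])-uv_end[1],pr(v[0],.03,v[1])-uv_b[1]]
    return least_squares(f,[.1,0]).x
E
python3 - <<'E'
from h import *
st=arm.read_state()
print(tilt(st,(0,235*.64),(0,412*.64)))
E
```

```text
[ 0.2601 -0.0045]
```

carry_out([
  [-0.005,0,0,0,0],
  [-0.01,0,0,0,0],
  [-0.015,0,0,0,0],
  [-0.02,0,0,0,0],
  [-0.024,0,0,0,0],
  [-0.024,0,0,0,0],
])

```text
clock: 9.7
ee_pos: [0.5292, 0.1757, 0.1057]
eef_rot: [-0.023, 0.702, 0.026, 0.711]
wrist_force: [-0.6, 0.6, -0.8]
opening: 0.022
```

carry_out([
  [0,0,0,0,0],
  [0,0,0,0,0],
  [0,0,0,0,0],
  [0,0,0,0,0],
], squeeze=45)

```text
clock: 10.1
ee_pos: [0.5291, 0.1757, 0.1055]
eef_rot: [-0.023, 0.703, 0.026, 0.711]
wrist_force: [0.0, -0.3, -0.2]
opening: 0.0212
```

Run:
```python
from h import *
st=snap("wrist","w4");print(st['opening'],st['wrist_force'])
snap("scene","s4",(180,160,330,290))
a=cv2.imread("pics/w4.png")[150:450,200:600];b=cv2.imread("pics/s4.png");b=cv2.resize(b,(346,300));cv2.imwrite("pics/m4.png",np.hstack([a,b]))
```

```text
0.021213830821479818 [ 0.0311 -0.3412 -0.2486]
```

View pics/m4.png

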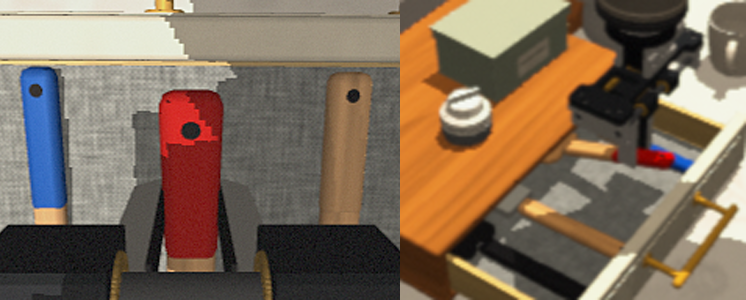

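Run:
```python
from h import *
st=arm.read_state()
print(tilt(st,(0,240*.64),(0,408*.64)))
# compare in scene cam with predicted end positions
K=1
c=np.array([np.cos(.075),np.sin(.075)])
g=st['ee_pos'].copy();g[2]-=.012
for t in (0,.1,.2,.3):
    e=g.copy();e[:2]-=.05*np.cos(t)*c;e[2]+=.05*np.sin(t);b=g.copy();b[:2]+=.03*np.cos(t)*c;b[2]-=.03*np.sin(t)
    n=g.copy();n[:2]+=.10*np.cos(t)*c;n[2]-=.10*np.sin(t)
    f=lambda p:(proj("scene",p)-[180,160])*346/150
    print(t,f(e),f(b),f(n))
```

```text
[ 0.3402 -0.0049]
0 [271.8578 172.1201] [212.1973 146.3822] [162.889  125.1103]
0.1 [271.8735 168.8492] [212.282  148.3174] [163.4135 131.4802]
0.2 [271.5029 165.4282] [212.5816 150.321 ] [164.6069 138.0205]
0.3 [270.747  161.8925] [213.0925 152.3735] [166.4496 144.6726]
```

carry_out([
  [-0.004,0,-0.008,0,0],
  [-0.007,0,-0.018,0,0],
  [-0.011,0,-0.028,0,0],
  [-0.014,0,-0.038,0,0],
  [-0.018,0,-0.048,0,0],
  [-0.022,0,-0.06,0,0],
  [-0.026,0,-0.072,0,0],
  [-0.03,0,-0.084,0,0],
  [-0.034,0,-0.096,0,0],
  [-0.039,0,-0.108,0,0],
  [-0.043,0,-0.12,0,0],
  [-0.043,0,-0.12,0,0],
])

```text
clock: 11.4
ee_pos: [0.4078, 0.167, 0.1477]
eef_rot: [-0.024, 0.702, 0.026, 0.711]
wrist_force: [-0.8, 0.2, -1.7]
opening: 0.0211
```

Run:
```python
from h import *
st=snap("side","d5",(150,130,350,290),600,480);print(st['opening'],st['ee_pos'],st['joints'])
snap("wrist","w5")
```

```text
0.021123603982077167 [0.4078 0.167  0.1477] [ 0.3108  0.234  -0.9311  2.1521  0.2553  0.8523  0.8657]
```

View pics/d5.png

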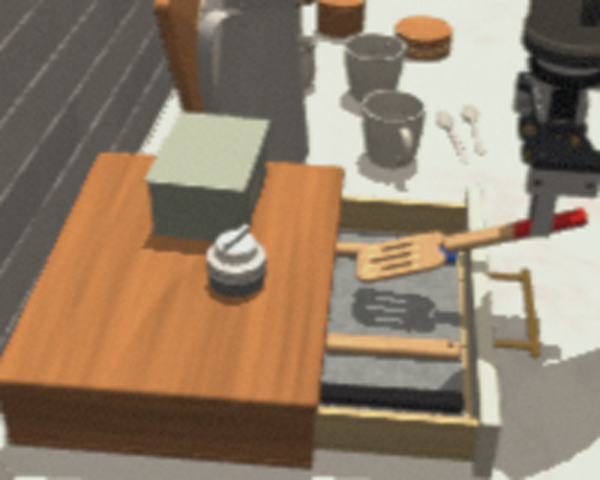

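The side view shows the blade tip at (358,270), clear of the edge of the top at (335,…), and the spatula slants in the grip. Next is a straight lift.

carry_out([
  [-0.012,0,-0.003,0,0],
  [-0.025,0,-0.003,0,0],
  [-0.04,0,-0.003,0,0],
  [-0.055,0,0,0,0],
  [-0.07,0,0,0,0],
  [-0.085,0,0,0,0],
  [-0.1,0,0,0,0],
  [-0.115,0,0,0,0],
  [-0.13,0,0,0,0],
  [-0.142,0,0,0,0],
  [-0.15,0,0,0,0],
  [-0.15,0,0,0,0],
])

```text
clock: 12.7
ee_pos: [0.4079, 0.1666, 0.2983]
eef_rot: [-0.023, 0.702, 0.026, 0.712]
wrist_force: [0.0, 0.7, -1.5]
opening: 0.0213
```

carry_out([
  [0,0,0,0,0],
  [0,0,0,0,0],
  [0,0,0,0,0],
  [0,0,0,0,0],
])

```text
clock: 13.1
ee_pos: [0.4077, 0.1666, 0.2979]
eef_rot: [-0.023, 0.702, 0.026, 0.711]
wrist_force: [1.1, -0.3, -2.2]
opening: 0.0216
```

Run:
```python
from h import *
st=snap("side","d6",(150,70,400,290),600,480);print(st['opening'],st['ee_pos'],st['joints'])
c=np.array([np.cos(.075),np.sin(.075)]);g=st['ee_pos'].copy();g[2]-=.012
for t in (.1,.2,.3,.4,.5):
    P=lambda s:np.r_[g[:2]+s*np.cos(t)*c,g[2]-s*np.sin(t)]
    print(t,[(proj("side",P(s))-[150,70])*2.182 for s in(-.05,.12,.2)],P(.12)[2],P(-.05)[2])
```

```text
0.02164433353884781 [0.4077 0.1666 0.2979] [ 0.4469  0.0024 -0.9576  1.9692  0.0051  1.1573  1.127 ]
0.1 [array([445.4963, 202.0398]), array([316.5679, 206.6218]), array([257.5144, 208.7205])] 0.27395515333830933 0.29092683416827014
0.2 [array([445.5888, 198.7462]), array([317.1599, 214.284 ]), array([259.0979, 221.3086])] 0.2620948436405214 0.2958686298756818
0.3 [array([445.2929, 195.4821]), array([318.6207, 221.7462]), array([262.0674, 233.4719])] 0.250472738536568 0.3007111736689957
0.4 [array([444.6085, 192.2815]), array([320.921, 228.943]), array([266.3563, 245.1162])] 0.23920496225889065 0.30540608045136125
0.5 [array([443.54  , 189.1781]), array([324.0257, 235.8135]), array([271.8913, 256.1567])] 0.22840409870342437 0.3099064402661389
```

View pics/d6.png

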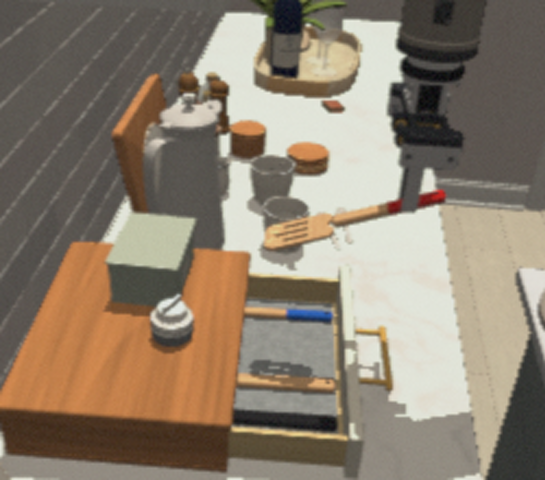

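Blade tip (264,240) and handle end (445,196) fit a tilt of about 0.32 rad, under the 0.5 limit. The neck is at about 0.25 m, the other utensils are in the drawer, and the tin and timer are in place.

```bash
python3 -c "
from station import arm
print(arm.hand_in())"
```

```text
the job is handed in; nothing more can be done
None
```

I fetched the red-handled spatula and handed the job in at about 13 s; the hand-in gives no verdict.

**What I did:**
- I gripped the brass bar and pulled the drawer to its stop. It stopped moving while the pull rose to about 32 N, after about 104 mm of travel from roughly 46 mm out.
- I took the handle at its red part with a light 4–5 N grip. The spatula pivoted in the fingers as I lifted, until it slanted about 0.3 rad with the blade tip down.
- I then squeezed to 45 N, drew it out slantwise and lifted it straight up.

**Last checks (side camera and arm readings):**
- **Spatula:** it is held still in the fingers (opening 21.6 mm) and touches nothing in the side view. Its tilt is about 0.32 rad (limit 0.5), with the neck at about 0.25 m and the handle end at about 0.30 m.
- **Everything else:** the other three utensils are in the drawer. The tin, timer and mugs look unmoved in the picture; I did not measure their positions.

**Disagreements:** the wrist camera gave a slightly larger tilt while tipping (0.34 rad against about 0.3 from the scene view). The drawer's position and the second judged step were inferred from the geometry, not read directly.

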